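# Rock the right forming stake out of the stake block

### The job

One of the two copper cups lies on the round brown leather pad: it is the next to be hammered, and the stake that fits it (the broad head for the wide cup, the slim head for the narrow cup) has to come out of the hardwood stake block, where it is stuck tight. Do not yank it straight up, which draws the brass sleeve out of the block: grip its head, rock it side to side across the block with a light upward pull until it comes free, then lift it and finish still holding it steady and upright with its foot just clear of the block, a centimetre or three above its own socket. Leave the other stake seated and do not disturb the cups and tools.

Things in the scene. Friction and masses are not known exactly. Their poses are not given: they have to be found in the camera images.
- stake_wide: Steel forming stake with a bright domed round head 42 mm across. Origin: centre of its foot; z up. From the foot: spigot 11 mm square up to 21 mm, dark seat 16 mm square from 21 to 36 mm, neck, the head's upright round side (42 mm diameter, the place to grip) from 56 to 85 mm, dome to 92 mm. About 0.42 kg. Stands in either socket, foot on the floor 36 mm below the socket's mouth.
- stake_narrow: Steel forming stake with a bright domed round head 24 mm across. Origin: centre of its foot; z up. From the foot: spigot 11 mm square up to 21 mm, dark seat 16 mm square from 21 to 36 mm, neck, the head's upright round side (24 mm diameter, the place to grip) from 48 to 80 mm, dome to 92 mm. About 0.24 kg. Stands in either socket, foot on the floor 36 mm below the socket's mouth.
- block: Hardwood stake block screwed to the bench, 94 mm (its x) by 196 mm (its y, the row of two sockets) by 48 mm high; end straps 10 mm thick reach to x = +-64 mm; three punches 20 mm tall stand on it at x = -30 mm, y = -12 to 12 mm. A brass sleeve with a 2 mm flange is pressed in at each socket. Origin: centre of its underside. Stakes lean towards its +x or -x.
- socket_left (a point): Middle of the mouth of the left (+y) socket, level with its flange, at x 0, y 45 mm of the block. Sockets are alike, 36 mm deep, 2 mm of play along y. Along x two sprung wooden cheeks pinch the stake's seat at a line 43 mm above the bench, about 30 N of friction each side: a straight pull takes about 60 N. The stake leans stiffly up to about 7 degrees either way about that line.
- socket_right (a point): Middle of the mouth of the right (-y) socket, level with the sleeve's flange, at x 0, y -45 mm of the block. With a light upward pull (5 to 15 N) each lean from side to side walks the stake up by 0.5 to 1 mm; leaning takes about 10 N sideways at the head. Risen about 8 mm its seat is out of the cheeks and it lifts freely; at 36 mm its foot clears the socket.
- sleeve_left (a joint): How far the brass sleeve of the left (+y) socket has been drawn up out of the block, in m: 0 is fully home. It stays home under an upward pull of up to about 40 N and is dragged up by more; it never moves sideways.
- sleeve_right (a joint): The same for the right (-y) socket's sleeve.
- pad: Round brown leather pad, 116 mm across, 8 mm thick, fixed to the bench. Origin: centre of its underside. One cup lies on it; a cup counts as on the pad when its centre is within 50 mm of the pad's.
- cup_wide: Wide, shallow copper cup, 74 mm across and 26 mm high, mouth up. Origin: centre of its underside. Lies on the leather pad or on the white tile.
- cup_narrow: Narrow copper cup, 38 mm across and 26 mm high, mouth up. Origin: centre of its underside. Lies on the leather pad or on the white tile.
- bottle: Small brown glass jar with a red cap, 42 mm across, 85 mm high. Origin: centre of its underside. To be left alone.
- hammer: Hammer lying on the bench, 230 mm long, wooden handle, steel head, 26 mm high. Origin: its middle, on the bench; x towards the head. To be left alone.
- pliers_red: Pliers with red handles, about 170 mm long, 14 mm high, lying on the bench. Origin: near the middle; x towards the jaws. To be left alone.
- pliers_yellow: Pliers with yellow handles, about 170 mm long, 14 mm high, lying on the bench. Origin: near the middle; x towards the jaws. To be left alone.
Things that resemble listed ones, but are neither listed nor needed, are in the scene too. What is shaped like the stake_narrow but purple is not meant. Leave any pink look-alike of the stake_wide alone.

How it is judged:
By the outcome, as a careful person would: the job done as asked, in the order asked, and still so for the second after the job is handed in, while the arm keeps its last pose, push and grip.
It also fails if it takes over 61 s, if anything falls off the work surface, if the arm or the gripper's body presses on something with over 40 N, if the wrist force passes 120 N, or if a joint passes its speed limit or range.

### The arm

A 6-joint arm with a two-finger parallel gripper is mounted at the origin on the work surface. World frame = base frame: x ahead of the robot, y to its left, z up, the work surface at z = 0. Lengths are in mm, angles in rad, forces in N, time in s.
With the tool pointing down it reaches from about 275 to 750 mm from the base axis. Payload 10.2 kg.
Tool frame: the origin (TCP) lies on the centre line of the jaws, within the pads' length; the fingertips stand 19 mm ahead of it and the grasp point (between the pads) is the TCP; z points along the fingers, y is the line along which they close (so a half turn about z gives the same grasp; the last joint's range is limited). The gripper opens to 85 mm and grips with 20 to 120 N. Pads are 22 mm wide; open, the fingers measure 114 mm over their backs; the gripper's body (76 mm by 85 mm) begins 54 mm behind the grasp point. The pads swing forward as they close: fully open they stand 13 mm farther back than shut.
Start: joints at [-1.411, 0.313, 1.498, -0, 1.331, -0.223], TCP at [196.086, -487.013, 250.294] pointing down, gripper open.
Joint ranges: [-2.94, 2.94], [-0.97, 2.17], [0.19, 2.56], [-1.23, 4.37], [0.02, 3.11], [-2.88, 2.88]. Speed limits (rad/s): [2.39, 2.39, 3.01, 3.14, 3.14, 3.14].

### API

Orientations are given as a unit quaternion [w, x, y, z].
In Python, from rig import sense, capture, finish_job, regions_of, mark_of gives the robot as it stands.
- The arm moves only by the tool jog_arm, never from a script. Its argument "series" is text: rows parted by semicolons, each of 7 numbers parted by spaces: the shift along the tool's x, y, z in units of 0.4 m (1.0 is 0.4 m), then the turn, a rotation vector about the tool's x, y, z in units of pi/2 rad (1.0 is pi/2 rad), then the opening, from -1 (shut) to 1 (fully open). A call has 1 to 20 rows; each row is the pose to reach, as a shift and turn from the pose commanded when the call began, along the tool's axes at that moment; what a row does not reach only later rows make up. A row lasts 1/8 s, in which the tool goes at most 62.5 mm and 10.7 degrees, less where a joint would pass 70% of its speed; a pose out of reach is approached as far as the arm can. A call with a number of a shift or a turn outside -1 to 1 is refused whole. A call with a gripper value outside its range is refused whole. The fingers move at their own pace and stop on an object; "grip_force" is the grip in N (left out, the last holds). Time passes only in rows, so rows that repeat a pose let the fingers close. It gives the time, the measured TCP pose, the force, the opening and the grip force at its end, in the units of the state.
- sense(): the state, without advancing time (a new reading comes with each control period).
- capture(name): name is "scene" or "top" or "wrist"; returns a dict with "img" (420x560x3 uint8, red, green, blue), "intrinsics" (3x3 intrinsics, pixels), "dist_coeffs" ([k1, k2, p1, p2, k3] as OpenCV has them; the pictures are not rectified), "R" (3x3) and "t" (3): a world point X has camera coordinates R X + t. Camera axes: x right, y down, z forward; pixel columns grow to the right and rows downward; lengths in mm; the calibration is good to about 2 mm. A picture is of the moment at which its call begins. There is no depth.
- finish_job(): hands the job in; it is judged then, once.
Trained networks look in a picture, given as the dict that the camera call returned (one of the last four; its "shot" number tells which), for a name from the list of things; names that differ only in an ending like _2 or _b are one class to them, and where a whole thing is asked for, a point or a joint stands for the part that bears it (a point fixed in the world has none). Each returns a list of dicts, best first, with "confidence" (0 to 1); they miss things now and then, are a little off and sometimes report something else, mostly with a low value. They report only what shows in the picture. A call takes as long as a camera call. They do not tell look-alikes from the thing itself.
- regions_of(label, picture): "region" (420x560 bool, what is visible of it) and "point" ([row, column] in pixels, amid what is visible of it).
- mark_of(label, picture): "point" ([row, column] in pixels: a listed point, or the origin of a listed thing).
The state is a dict: "time_s": time; "joints": joint angles; "dq": joint speeds; "tau": joint torques, N m; "eef_pos": TCP position; "ee_rot": TCP orientation; "force": force on the tool from outside, world axes, zero at the start; "wrist_torque": the same for the moment, N m; "grip_width": opening from 0.0 (shut) to 1.0 (fully open); "grip_force": force on a finger pad.
Only numpy, scipy, OpenCV 4.12 (cv2) and the standard library are available. Lean on these libraries where they do the work, as an engineer would, in place of code of your own. Each camera call takes 0.05 s, during which the arm holds its last target. There are 200 camera calls.

## Working session

There is one attempt and no reset: what is moved stays moved. The work goes in short steps, Python scripts to look and compute and a tool call to move; the robot and the scene stay as the last step left them, time stands still between calls to the robot, and variables do not carry over. Pictures are saved under pics/ and viewed, at most 10 in all, crops included, and the job is handed in when it is done.

Besides the shell and the picture viewer there is one more tool, called after ">>>" as a command line: name --argument value ..., lists and objects as JSON in quotes. jog_arm: Moves the arm, as the interface text tells. Shifts and turns lie within -1 to 1; 1 stands for 0.4 m of shift or pi/2 rad of turn. Its arguments: {"type":"object","properties":{"series":{"type":"string"},"grip_force":{"type":"number"}},"required":["series"]}

```bash
mkdir -p pics
cat > h.py <<'E'
import numpy as np, cv2, json
from rig import sense, capture, finish_job, regions_of, mark_of
def ray(c,p):
    q=cv2.undistortPoints(np.array([[[p[1],p[0]]]],float),np.array(c["intrinsics"]),np.array(c["dist_coeffs"],float))[0,0]
    R=np.array(c["R"]);t=np.array(c["t"]); return -R.T@t, R.T@np.array([q[0],q[1],1])
def at(c,p,z):
    o,d=ray(c,p); return o+d*(z-o[2])/d[2]
def pix(c,X):
    R=np.array(c["R"]); r,_=cv2.Rodrigues(R)
    return cv2.projectPoints(np.array([X],float),r,np.array(c["t"],float),np.array(c["intrinsics"]),np.array(c["dist_coeffs"],float))[0][0,0]
def tri(a,pa,b,pb):
    o1,d1=ray(a,pa);o2,d2=ray(b,pb)
    s=np.linalg.lstsq(np.c_[d1,-d2],o2-o1,rcond=None)[0]
    x,y=o1+s[0]*d1,o2+s[1]*d2; return (x+y)/2,np.linalg.norm(x-y)
E
python3 - <<'E'
from h import *
np.set_printoptions(precision=1,suppress=True)
S=capture("scene");T=capture("top")
for n,c in(("scene",S),("top",T)):
    cv2.imwrite(f"pics/{n}.png",c["img"][:,:,::-1])
    for l,z in(("socket_left",48),("socket_right",48),("block",0),("pad",0),("cup_wide",8),("cup_narrow",8),("stake_wide",14),("stake_narrow",14)):
        for m in mark_of(l,c)[:3]: print(n,l,round(m["confidence"],2),np.array(m["point"]),at(c,m["point"],z))
print(sense())
E
```

```text
scene socket_left 0.96 [225.8 314. ] [548.   89.2  48. ]
scene socket_left 0.54 [175.9 165.2] [ 526.  -292.4   48. ]
scene socket_right 0.63 [211.  271.2] [541.   -9.6  48. ]
scene socket_right 0.37 [240.7 425. ] [501.5 304.6  48. ]
scene block 0.92 [236.3 292.2] [548.5  42.4   0. ]
scene block 0.61 [234.8 310.3] [528.8  76.5   0. ]
scene pad 0.64 [215.3 270.7] [505.4 -28.    0. ]
scene pad 0.59 [238.4 422.4] [443.6 302.2   0. ]
scene cup_wide 0.97 [177.3 167.9] [ 485.9 -322.8    8. ]
scene cup_narrow 0.51 [329.5 225.8] [808.6  27.1   8. ]
scene cup_narrow 0.5 [239.  429.2] [448.5 315.4   8. ]
scene stake_wide 0.92 [226.1 273.3] [549.   -1.6  14. ]
scene stake_wide 0.64 [206.1 238.5] [ 520.1 -101.8   14. ]
scene stake_narrow 0.8 [207.8 292.8] [476.4  14.1  14. ]
scene stake_narrow 0.77 [232.3 309.4] [536.1  76.4  14. ]
scene stake_narrow 0.67 [211.9 325.6] [460.2  86.9  14. ]
top socket_left 0.63 [201.2 238.7] [549.2  82.9  48. ]
top socket_right 0.61 [199.9 280.1] [549.8  -1.8  48. ]
top block 0.84 [204.5 257.8] [548.5  45.8   0. ]
top pad 0.95 [252.9 139.2] [450.1 302.1   0. ]
top 
[... 182 characters left out ...]
  283.8] [544.1  -9.4  14. ]
top stake_wide 0.64 [227.3 335. ] [ 494.3 -115.5   14. ]
top stake_wide 0.43 [140.3 165.2] [692.1 244.1  14. ]
top stake_narrow 0.57 [255.4 243.7] [440.1  76.6  14. ]
top stake_narrow 0.45 [250.2 275.9] [449.4   9.4  14. ]
top stake_narrow 0.44 [208.  239.3] [539.9  84.3  14. ]
{'time_s': 0.9, 'joints': array([-1.4,  0.3,  1.5, -0. ,  1.3, -0.2]), 'dq': array([-0.,  0., -0.,  0., -0.,  0.]), 'tau': array([ -0. , -41.2, -26. ,  -0. ,   0. ,   0. ]), 'eef_pos': array([ 196.1, -487. ,  250.3]), 'ee_rot': array([ 0. ,  1. ,  0.2, -0. ]), 'force': array([ 0.6, -0.6, -0.5]), 'wrist_torque': array([ 0.1, -0. , -0. ]), 'grip_force': 0.0, 'grip_width': 0.9996826856058103}
```

View pics/scene.png

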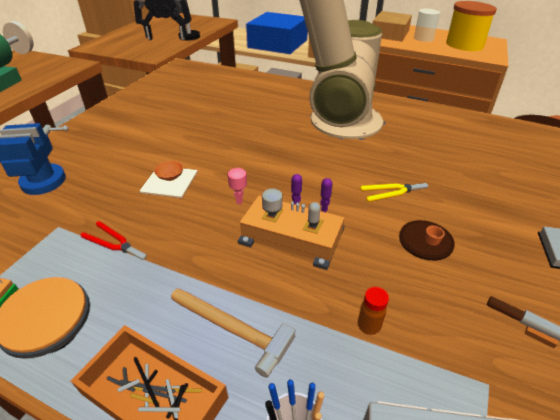

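View pics/top.png

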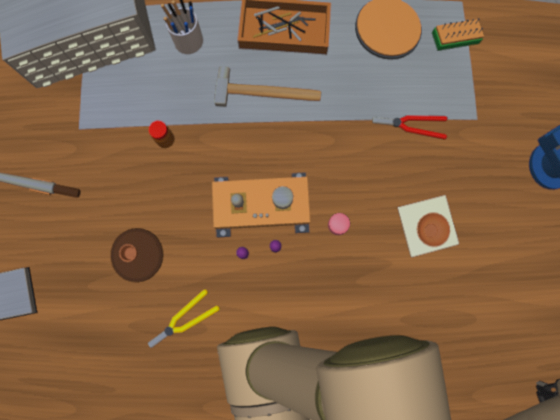

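The narrow cup is on the pad (top: row 253, col 128; scene: row 236, col 434), so the slim stake is wanted. The candidates are the grey slim stake in the left socket (scene 213,314; top 200,237) and two purple ones standing behind the block (scene 185,297 and 190,326). Only the grey one fits. Next I measure it more precisely and confirm it in a crop.

Run:
```python
from h import *
from scipy.spatial.transform import Rotation as Ro
np.set_printoptions(precision=3,suppress=True)
S=capture("scene");T=capture("top")
cv2.imwrite("pics/crop.png",np.hstack([cv2.resize(S["img"][165:275,225:355],(390,330),interpolation=2),cv2.resize(T["img"][160:270,195:325],(390,330),interpolation=2)])[:,:,::-1])
for n,c in(("s",S),("t",T)):
    for l in("stake_narrow","block"):
        for m in regions_of(l,c)[:4]:
            r,cc=np.nonzero(m["region"]); print(n,l,round(m["confidence"],2),m["point"],r.min(),r.max(),cc.min(),cc.max())
            if l=="block": 
                P=np.array([at(c,p,48)[:2] for p in zip(r,cc)],np.float32); print(cv2.minAreaRect(P))
s=sense();q=s["ee_rot"];print(q,Ro.from_quat([q[1],q[2],q[3],q[0]]).as_matrix(),s["eef_pos"])
```

```text
s stake_narrow 0.64 [192.8, 325.9] 178 211 321 332
s stake_narrow 0.63 [211.4, 311.8] 202 228 307 320
s stake_narrow 0.61 [188.8, 294.4] 174 203 291 301
s block 0.86 [230.5, 291.7] 196 269 238 343
((574.1390991210938, 46.707359313964844), (156.40289306640625, 205.40231323242188), 0.7577997446060181)
t stake_narrow 0.54 [245.3, 275.2] 240 252 269 280
t stake_narrow 0.46 [199.5, 238.0] 193 207 230 243
t block 0.69 [203.1, 257.1] 172 237 213 309
((542.2445678710938, 38.80974578857422), (125.4599838256836, 194.89405822753906), 1.9694896936416626)
[-0.     0.982  0.19  -0.   ] [[ 0.928  0.374 -0.   ]
 [ 0.374 -0.928  0.   ]
 [-0.    -0.    -1.   ]] [ 196.075 -487.013  250.283]
```

View pics/crop.png

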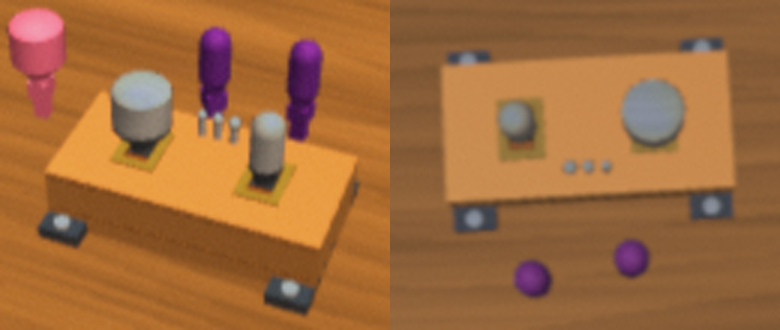

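The crop confirms it: the grey slim stake sits in the left socket and the purple ones stand on the bench behind. I'll move above it for a wrist view.

>>> jog_arm --series "0.67 -0.5 0 0 0 0.216 1;0.67 -0.5 0 0 0 0.216 1;0.67 -0.5 0 0 0 0.216 1;0.67 -0.5 0 0 0 0.216 1;0.67 -0.5 0 0 0 0.216 1;0.67 -0.5 0 0 0 0.216 1;0.67 -0.5 0 0 0 0.216 1;0.67 -0.5 0 0 0 0.216 1;0.67 -0.5 0 0 0 0.216 1"

```text
time_s: 2.33
eef_pos: [369.6, -202.2, 250.2]
ee_rot: [0.0, 1.0, 0.021, -0.0]
force: [-0.4, -0.1, -0.3]
grip_width: 0.998
grip_force: 0.0
```

>>> jog_arm --series "0.46 -0.7 0.02 0 0 0 1;0.46 -0.7 0.02 0 0 0 1;0.46 -0.7 0.02 0 0 0 1;0.46 -0.7 0.02 0 0 0 1;0.46 -0.7 0.02 0 0 0 1;0.46 -0.7 0.02 0 0 0 1;0.46 -0.7 0.02 0 0 0 1;0.46 -0.7 0.02 0 0 0 0.3"

```text
time_s: 3.32
eef_pos: [541.4, 85.1, 242.2]
ee_rot: [0.0, 1.0, 0.021, -0.0]
force: [0.5, -0.4, -0.0]
grip_width: 0.816
grip_force: 0.0
```

Run:
```python
from h import *
np.set_printoptions(precision=3,suppress=True)
W=capture("wrist"); S=capture("scene");T=capture("top")
cv2.imwrite("pics/w1.png",W["img"][:,:,::-1])
s=sense();print(s["eef_pos"],s["joints"],-np.array(W["R"]).T@W["t"],s["grip_width"])
for l,z in(("socket_left",50),("socket_right",50),("block",0)):
    for m in mark_of(l,W)[:2]: print(l,round(m["confidence"],2),np.array(m["point"]),at(W,m["point"],z))
for l in("stake_narrow","block"):
    for m in regions_of(l,W)[:3]:
        r,cc=np.nonzero(m["region"]); print(l,round(m["confidence"],2),m["point"],r.min(),r.max(),cc.min(),cc.max(),at(W,m["point"],90))
for X in([545,87,104],[545,87,50],[545,42,48],[545,-3,50]): print(X,pix(W,X))
```

```text
[541.464  85.245 242.51 ] [-0.058  0.37   1.44  -0.     1.332  1.471] [617.121  87.961 366.521] 0.647968716065778
socket_left 0.75 [189.4 286.7] [543.066  82.81   50.   ]
socket_left 0.27 [190.3 371.2] [545.789  -3.66   50.   ]
socket_right 0.72 [181.9 285.2] [550.788  84.672  50.   ]
socket_right 0.7 [191.  370.1] [545.009  -2.622  50.   ]
block 0.98 [180.2 323.9] [544.252  38.89    0.   ]
stake_narrow 0.88 [272.7, 345.9] 248 297 335 358 [472.032  22.344  90.   ]
stake_narrow 0.6 [195.0, 284.2] 180 213 272 298 [547.188  85.476  90.   ]
stake_narrow 0.55 [284.9, 289.6] 257 305 277 299 [456.398  76.385  90.   ]
block 0.83 [177.2, 319.4] 122 235 231 429 [564.658  55.119  90.   ]
[545, 87, 104] [282.293 201.416]
[545, 87, 50] [282.677 187.381]
[545, 42, 48] [326.446 188.754]
[545, -3, 50] [370.465 191.024]
```

View pics/w1.png

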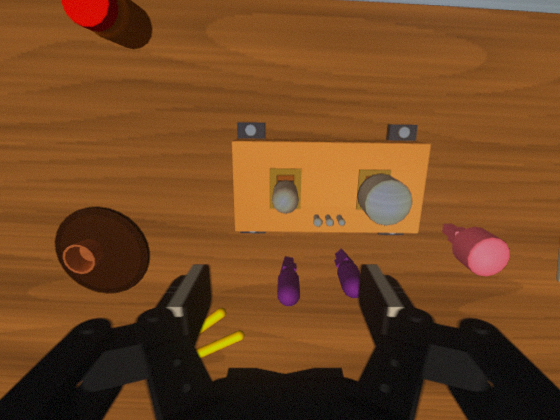

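The wrist view shows the slim head at about (197,285), its flange centred near (189,286), the wide stake at (200,386) and the purple ones at about row 290. Next I fit the head by its silhouette and get the block yaw from its edges.

```bash
cat > fit.py <<'E'
from h import *
from scipy.optimize import minimize
np.set_printoptions(precision=2,suppress=True)
a=np.linspace(0,2*np.pi,24,endpoint=False)
prof=[(48,12),(80,12),(84,11),(88,8.5),(91,4.5),(92,0)]
def hull(c,x,y,z0,lean=0):
    P=np.array([[x+r*np.cos(t)+np.tan(lean)*(h-31),y+r*np.sin(t),z0+h] for h,r in prof for t in a])
    r,_=cv2.Rodrigues(np.array(c["R"]))
    q=cv2.projectPoints(P,r,np.array(c["t"],float),np.array(c["intrinsics"]),np.array(c["dist_coeffs"],float))[0]
    return cv2.convexHull(np.float32(q))
def measure(cams,g=(545,85),z0=12,lean=False):
    obs=[]
    for c in cams:
        u,v=pix(c,[g[0],g[1],z0+75]).astype(int); im=c["img"][v-28:v+28,u-28:u+28]
        hs=cv2.cvtColor(im,cv2.COLOR_RGB2HSV); m=((hs[...,1]<70)&(hs[...,2]>75)).astype(np.uint8)
        n,L,st,ce=cv2.connectedComponentsWithStats(m); ok=[i for i in range(1,n) if st[i,4]>25]
        if not ok: print("none");continue
        i=min(ok,key=lambda i:np.hypot(*(ce[i]-28)))
        obs.append((c,L==i,u-28,v-28)); print("blob",st[i],ce[i]+[u-28,v-28])
    def cost(p,which=None):
        e=0
        for c,m,u,v in obs:
            h=hull(c,p[0],p[1],p[2] if not lean else z0,p[2] if lean else 0)[:,0]-[u,v]
            M=np.zeros((56*4,56*4),np.uint8); cv2.fillConvexPoly(M,np.int32(h*4+2),1)
            b=np.kron(m,np.ones((4,4),bool)); M=M>0; e+=1-(M&b).sum()/(M|b).sum()
        return e
    r=minimize(cost,[*g,0. if lean else z0],method="Nelder-Mead",options=dict(initial_simplex=[[g[0]-5,g[1]-5,0 if lean else z0-3],[g[0]+6,g[1],.05 if lean else z0],[g[0],g[1]+6,-.05 if lean else z0],[g[0],g[1],.08 if lean else z0+5]],xatol=.05))
    return r.x,r.fun
E
python3 - <<'E'
from fit import *
W=capture("wrist"); S=capture("scene");T=capture("top")
for l in ((W,),(S,),(T,),(W,S,T)): print(*measure(l)) if len(l)>1 else None
print("lean",*measure((W,S,T),lean=True))
for p in((142,233),(145,430),(233,235),(234,421)): print(at(W,p,48))
m=cv2.inRange(cv2.cvtColor(W["img"],cv2.COLOR_RGB2HSV),(8,120,185),(22,255,255))
n,L,st,ce=cv2.connectedComponentsWithStats(m); i=1+st[1:,4].argmax(); print(st[i])
r,c=np.nonzero(L==i); print(cv2.minAreaRect(np.array([at(W,p,48)[:2] for p in zip(r,c)],np.float32)))
E
```

```text
blob [ 17  21  21  24 353] [284.4  201.03]
blob [ 24  22  11  20 193] [313.66 212.45]
blob [23 22  9 13 87] [235.74 199.92]
[544.75  85.05  13.25] 1.1533331337757797
blob [ 17  21  21  24 353] [284.4  201.03]
blob [ 24  22  11  20 193] [313.66 212.45]
blob [23 22  9 13 87] [235.74 199.92]
lean [543.09  85.65   0.03] 1.148378546131643
[588.34 138.72  48.  ]
[594.02 -56.06  48.  ]
[492.52 137.08  48.  ]
[499.91 -63.16  48.  ]
[  233   142   198    91 12913]
((545.1370849609375, 39.62173080444336), (93.89645385742188, 196.51292419433594), 1.698165774345398)
```

>>> jog_arm --series "0.007 0.001 0.15 0 0 0.008 0.3;0.007 0.001 0.25 0 0 0.008 0.3;0.007 0.001 0.33 0 0 0.008 0.3;0.007 0.001 0.37 0 0 0.008 0.3;0.007 0.001 0.40 0 0 0.008 0.3;0.007 0.001 0.41 0 0 0.008 0.3;0.007 0.001 0.41 0 0 0.008 0.3;0.007 0.001 0.41 0 0 0.008 0.3" --grip_force 60

```text
time_s: 4.88
eef_pos: [544.8, 86.1, 79.0]
ee_rot: [0.0, 1.0, 0.015, 0.001]
force: [0.5, -0.9, 0.1]
grip_width: 0.649
grip_force: 0.0
```

Run:
```python
from h import *
S=capture("scene");W=capture("wrist")
cv2.imwrite("pics/c2.png",np.hstack([cv2.resize(S["img"][150:260,250:380],(390,330),interpolation=2),cv2.resize(W["img"][130:350,150:410],(390,330),interpolation=2)])[:,:,::-1])
s=sense();print(s["eef_pos"],s["force"],s["grip_width"])
```

```text
[544.71002792  86.07472444  78.82807683] [-0.91750657  1.01846737 -0.20856252] 0.6503293845781509
```

View pics/c2.png

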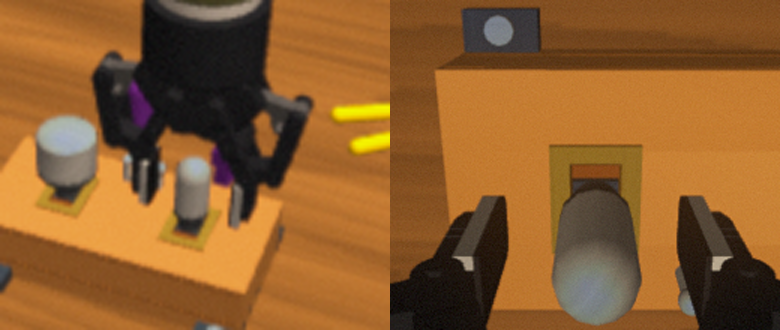

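The head stands between the pads, about 1 mm toward −y of centre. I'll nudge that way and close.

>>> jog_arm --series "0 0.003 0 0 0 0 0.3;0 0.003 0 0 0 0 0;0 0.003 0 0 0 0 -0.3;0 0.003 0 0 0 0 -1;0 0.003 0 0 0 0 -1;0 0.003 0 0 0 0 -1;0 0.003 0 0 0 0 -1" --grip_force 60

```text
time_s: 5.85
eef_pos: [544.5, 85.0, 78.5]
ee_rot: [-0.0, 1.0, 0.015, 0.0]
force: [-1.4, 0.8, 5.1]
grip_width: 0.259
grip_force: 59.2
```

```bash
cat > st.py <<'E'
from h import *
np.set_printoptions(precision=3,suppress=True)
s=sense();print(s["time_s"],s["eef_pos"],s["ee_rot"],"F",s["force"],"M",s["wrist_torque"],s["grip_width"]*85,s["grip_force"])
E
python3 st.py
```

```text
5.85 [544.543  84.958  78.48 ] [-0.     1.     0.015  0.   ] F [-1.373  0.834  5.078] M [ 0.301  0.285 -0.005] 22.000605200394627 59.2181936558336
```

>>> jog_arm --series "0 0 -0.0025 0 0 0 -1;0 0 -0.0025 0 0 0 -1;0 0 -0.0025 0 0 0 -1" --grip_force 80

```text
time_s: 6.22
eef_pos: [544.3, 84.9, 78.7]
ee_rot: [-0.0, 1.0, 0.015, -0.0]
force: [3.3, 2.1, -8.2]
grip_width: 0.252
grip_force: 78.6
```

```bash
python3 st.py
```

```text
6.225 [544.344  84.944  78.681] [-0.     1.     0.015 -0.   ] F [ 3.257  2.138 -8.173] M [ 0.396 -0.59  -0.025] 21.461796974663102 78.61073796171695
```

>>> jog_arm --series "-0.0053 0 0 0 0.039 0 -1;-0.01 0 0 0 0.072 0 -1;-0.01 0 0 0 0.072 0 -1"

```text
time_s: 6.6
eef_pos: [540.3, 84.8, 79.0]
ee_rot: [-0.001, 0.998, 0.015, 0.057]
force: [5.0, 1.7, -8.2]
grip_width: 0.256
grip_force: 79.1
```

```bash
python3 st.py
```

```text
6.6 [540.269  84.755  78.981] [-0.001  0.998  0.015  0.057] F [ 4.963  1.724 -8.167] M [ 0.37  -0.469  0.046] 21.747551580139113 79.14367351680994
```

>>> jog_arm --series "0.005 0 0 0 -0.036 0 -1;0.01 0 0 0 -0.072 0 -1;0.015 0 0 0 -0.108 0 -1;0.02 0 0.001 0 -0.144 0 -1;0.02 0 0.001 0 -0.144 0 -1;0.015 0 -0.001 0 -0.108 0 -1;0.01 0 -0.002 0 -0.072 0 -1;0.01 0 -0.002 0 -0.072 0 -1"

```text
time_s: 7.6
eef_pos: [544.1, 84.8, 80.2]
ee_rot: [0.0, 1.0, 0.015, 0.001]
force: [5.2, 1.0, -10.9]
grip_width: 0.251
grip_force: 79.2
```

```bash
python3 st.py
```

```text
7.6 [544.112  84.83   80.2  ] [0.    1.    0.015 0.001] F [  5.196   0.979 -10.895] M [ 0.265 -0.938  0.019] 21.309892813265463 79.16860058438033
```

>>> jog_arm --series "-0.004 0 -0.0005 0 0.036 0 -1;-0.0095 0 -0.0005 0 0.072 0 -1;-0.0095 0 -0.0005 0 0.072 0 -1;-0.004 0 -0.0015 0 0.036 0 -1;0.001 0 -0.002 0 0 0 -1;0.006 0 -0.0022 0 -0.036 0 -1;0.0113 0 -0.002 0 -0.072 0 -1;0.0113 0 -0.002 0 -0.072 0 -1;0.006 0 -0.003 0 -0.036 0 -1;0.001 0 -0.0035 0 0 0 -1;0.001 0 -0.0035 0 0 0 -1"

```text
time_s: 8.98
eef_pos: [544.4, 84.8, 82.5]
ee_rot: [0.0, 1.0, 0.015, 0.001]
force: [1.0, 1.3, -0.7]
grip_width: 0.253
grip_force: 80.4
```

```bash
python3 st.py
python3 - <<'E'
from h import *
W=capture("wrist");S=capture("scene")
cv2.imwrite("pics/c3.png",np.hstack([cv2.resize(S["img"][150:260,250:380],(390,330),interpolation=2),cv2.resize(W["img"][130:350,150:410],(390,330),interpolation=2)])[:,:,::-1])
E
```

```text
8.975 [544.44   84.825  82.453] [0.    1.    0.015 0.001] F [ 0.986  1.28  -0.728] M [0.109 0.092 0.004] 21.53973155754795 80.3924770373851
```

View pics/c3.png

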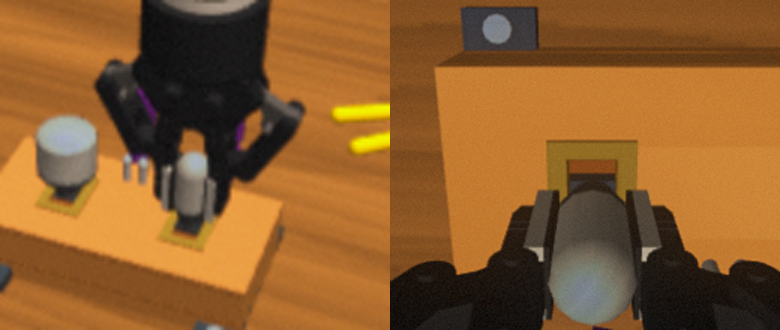

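The stake has risen about 4 mm with no slip showing and the flange still flush. I'll continue, restoring the light pull.

>>> jog_arm --series "-0.0055 0 -0.002 0 0.036 0 -1;-0.011 0 -0.0015 0 0.072 0 -1;-0.011 0 -0.002 0 0.072 0 -1;-0.0055 0 -0.003 0 0.036 0 -1;0 0 -0.0037 0 0 0 -1;0.0055 0 -0.004 0 -0.036 0 -1;0.011 0 -0.004 0 -0.072 0 -1;0.011 0 -0.0042 0 -0.072 0 -1;0.0055 0 -0.0053 0 -0.036 0 -1;0 0 -0.006 0 0 0 -1;0 0 -0.006 0 0 0 -1"

```text
time_s: 10.45
eef_pos: [544.4, 84.8, 84.1]
ee_rot: [0.0, 1.0, 0.015, -0.0]
force: [1.3, -0.3, -8.6]
grip_width: 0.258
grip_force: 79.6
```

```bash
python3 st.py
```

```text
10.45 [544.414  84.81   84.107] [ 0.     1.     0.015 -0.   ] F [ 1.307 -0.314 -8.577] M [ 0.091 -0.289 -0.041] 21.93707398152741 79.56312413793057
```

>>> jog_arm --series "-0.0057 0 -0.0005 0 0.036 0 -1;-0.0115 0 -0.0005 0 0.072 0 -1;-0.0115 0 -0.001 0 0.072 0 -1;-0.0057 0 -0.002 0 0.036 0 -1;0 0 -0.0025 0 0 0 -1;0.0057 0 -0.003 0 -0.036 0 -1;0.0115 0 -0.003 0 -0.072 0 -1;0.0115 0 -0.0032 0 -0.072 0 -1;0.0057 0 -0.0043 0 -0.036 0 -1;0 0 -0.005 0 0 0 -1;0 0 -0.005 0 0 0 -1"

```text
time_s: 11.82
eef_pos: [544.9, 84.9, 87.8]
ee_rot: [0.0, 1.0, 0.016, -0.0]
force: [-4.7, -0.1, 8.5]
grip_width: 0.259
grip_force: 81.5
```

```bash
python3 st.py
```

```text
11.825 [544.885  84.862  87.838] [ 0.     1.     0.016 -0.   ] F [-4.693 -0.138  8.523] M [ 0.064  0.906 -0.001] 21.99080406990219 81.45926994737238
```

>>> jog_arm --series "0 0 -0.0025 0 0 0 -1;0 0 -0.005 0 0 0 -1;0 0 -0.005 0 0 0 -1"

```text
time_s: 12.2
eef_pos: [544.8, 84.8, 88.3]
ee_rot: [0.0, 1.0, 0.015, -0.0]
force: [-2.8, -0.7, -0.1]
grip_width: 0.255
grip_force: 80.6
```

```bash
python3 st.py
```

```text
12.2 [544.772  84.848  88.26 ] [ 0.     1.     0.015 -0.   ] F [-2.756 -0.721 -0.063] M [-0.009  0.567  0.012] 21.646427359828806 80.55850537028164
```

>>> jog_arm --series "-0.0005 0 -0.0025 0 0 0 -1;-0.0005 0 -0.0025 0 0 0 -1"

```text
time_s: 12.45
eef_pos: [544.8, 84.9, 89.3]
ee_rot: [-0.0, 1.0, 0.015, 0.0]
force: [-0.4, -0.0, -2.3]
grip_width: 0.251
grip_force: 80.3
```

```bash
python3 st.py
```

```text
12.45 [544.759  84.866  89.332] [-0.     1.     0.015  0.   ] F [-0.369 -0.021 -2.274] M [-0.113  0.179  0.015] 21.332456356105727 80.29815613757819
```

The load equals the stake's weight, so it's free. I'll lift it.

>>> jog_arm --series "0 0 -0.01 0 0 0 -1;0 0 -0.02 0 0 0 -1;0 0 -0.03 0 0 0 -1;0 0 -0.04 0 0 0 -1;0 0 -0.04 0 0 0 -1"

```text
time_s: 13.08
eef_pos: [544.7, 84.9, 105.7]
ee_rot: [0.0, 1.0, 0.015, 0.0]
force: [-0.5, 0.3, -2.6]
grip_width: 0.254
grip_force: 80.3
```

```bash
python3 st.py
```

```text
13.075 [544.739  84.87  105.729] [0.    1.    0.015 0.   ] F [-0.545  0.336 -2.591] M [ 0.022  0.001 -0.003] 21.596933133510863 80.26672817766666
```

Now to 56 mm of total rise (TCP z ≈ 134.5).

>>> jog_arm --series "0 0 -0.015 0 0 0 -1;0 0 -0.03 0 0 0 -1;0 0 -0.045 0 0 0 -1;0 0 -0.06 0 0 0 -1;0 0 -0.07 0 0 0 -1;0 0 -0.072 0 0 0 -1;0 0 -0.072 0 0 0 -1;0 0 -0.072 0 0 0 -1;0 0 -0.072 0 0 0 -1"

```text
time_s: 14.2
eef_pos: [544.5, 84.9, 134.0]
ee_rot: [-0.0, 1.0, 0.015, -0.0]
force: [-0.2, -0.5, -3.2]
grip_width: 0.256
grip_force: 80.3
```

```bash
python3 st.py
python3 - <<'E'
from h import *
W=capture("wrist");S=capture("scene")
for z in(60,68,76): print(z,pix(S,[544.5,84.7,z]))
cv2.imwrite("pics/c4.png",np.hstack([cv2.resize(S["img"][150:260,250:380],(390,330),interpolation=2),cv2.resize(W["img"][130:350,150:410],(390,330),interpolation=2)])[:,:,::-1])
E
```

```text
14.2 [544.499  84.893 133.968] [-0.     1.     0.015 -0.   ] F [-0.185 -0.513 -3.184] M [0.    0.005 0.029] 21.737826909244653 80.26343773584813
60 [312.83754207 219.78201374]
68 [313.04644152 216.83880037]
76 [313.25796943 213.85565675]
```

View pics/c4.png

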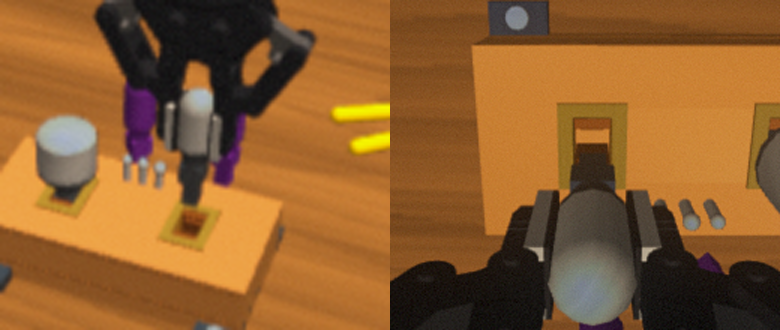

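The stake hangs upright with its foot at about z 67 (scene ≈ 218,314), some 17–19 mm above its empty socket. The flange is flush and the other stake is still seated. Handing in.

```bash
python3 -c "
from rig import finish_job;print(finish_job())"
```

```text
the job is handed in; nothing more can be done
None
```

The slim stake that fits the narrow cup on the pad was rocked free of the left socket and handed in held upright, its foot about 18 mm above the socket, with that socket's sleeve flush in the last picture, the wide stake still seated and 14.2 s on the clock.

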